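# Hang the yellow slide carrier in the rinsing trough

## Robot

A 6-joint arm with a two-finger parallel gripper is mounted at the origin on the work surface. World frame = base frame: x ahead of the robot, y to its left, z up, the work surface at z = 0. Lengths are in m, angles in degrees, forces in N, time in s.
With the tool pointing down it reaches from about 0.375 to 0.9 m from the base axis. Payload 3.1 kg.
Tool frame: the origin (TCP) lies on the centre line of the jaws, within the pads' length; the fingertips stand 25 mm ahead of it and the grasp point (between the pads) lies 6 mm ahead of it; z points along the fingers, y is the line along which they close (so a half turn about z gives the same grasp; the last joint's range is limited). The gripper opens to 87 mm and grips with 3 to 60 N. Pads are 19 mm wide; open, the fingers measure 117 mm over their backs; the gripper's body (75 mm by 190 mm) begins 51 mm behind the grasp point.
Start: joints at [-79.441, 30.224, 82.088, -0, 67.689, -10.227], TCP at [0.222, -0.584, 0.248] pointing down, gripper open.
Joint ranges: [-176.69, 176.69], [-43.24, 126.21], [12.49, 139.97], [-82, 262], [0, 151.66], [-163.58, 163.58]. Speed limits (degrees/s): [159.86, 159.86, 180, 180, 180, 180].

## Interface

Orientations are given as a 3x3 rotation matrix whose columns are the frame's x, y, z axes.
In Python, from rig import bot, cams, models gives the robot as it stands. The module is installed in compiled form; this text tells all that it offers.
- The arm moves only by the shell command python3 -m handwheel 'ROWS' [OPENING]. ROWS is JSON, a list of rows, each a list of 6 numbers: the shift along the world's x, y, z each as a share of 1 m, from -1 to 1, then the turn, a rotation vector about the world's x, y, z each as a share of 2 rad, from -1 to 1. In form: [[dx, dy, dz, wx, wy, wz], ...]. A call has exactly 8 rows; each row is the pose to reach, as a shift and turn from the pose commanded when the call began; what a row does not reach only later rows make up. A row lasts 1/12 s, in which the tool goes at most 41.7 mm and 7.16 degrees, less where a joint would pass 70% of its speed; a pose out of reach is approached as far as the arm can. A call with a number of a shift or a turn outside -1 to 1 is refused whole. A call with a gripper value outside its range is refused whole. OPENING is the opening, from -1 (shut) to 1 (fully open), so that 0 is half open, set as the call begins (- or left out, the last holds). The fingers move at their own pace and stop on an object; the grip force is fixed at half the most. Time passes only in rows, so rows that repeat a pose let the fingers close, or fill a call up. It gives the time, the measured TCP pose, the force, the opening and the grip force at its end, in the units of the state.
- bot.read_state(): the state, without advancing time (a new reading comes with each control period).
- cams.capture(name): name is "scene" or "top" or "wrist"; returns (picture, depth): 400x640x3 uint8, blue, green, red; 400x640 float32, m along the optical axis (not along the pixel's ray), 0 where there is no reading.
- cams.calibration(name): a dict with "mtx" (3x3 intrinsics, pixels), "R" (3x3) and "t" (3): a world point X has camera coordinates R X + t; the wrist camera has in their place "tool_from_camera" (4x4, takes a point from camera to tool coordinates, whose origin is the TCP and whose axes are the flange's). Camera axes: x right, y down, z forward; pixel columns grow to the right and rows downward; lengths in m; the calibration is good to about 2 mm. A picture is of the moment at which its call begins: read the wrist's pose just before it. calibration takes no time and is no camera call.
- bot.hand_in(): hands the job in; it is judged then, once.
Trained networks look in the newest picture that a camera, given by its name, has taken for a name from the list of things; names that differ only in an ending like _2 or _b are one class to them, and where a whole thing is asked for, a point or a joint stands for the part that bears it (a point fixed in the world has none). Each returns a list of dicts, best first, with "conf" (0 to 1); they miss things now and then, are a little off and sometimes report something else, mostly with a low value. They report only what shows in the picture. A call takes as long as a camera call. They do not tell look-alikes from the thing itself.
- models.spot_in(query, camera): "position" ([column, row] in pixels, amid what is visible of it).
- models.tip_of(query, camera): "position" ([column, row] in pixels: a listed point, or the origin of a listed thing).
The state is a dict: "time_s": time; "joint_positions": joint angles; "qvel": joint speeds; "tau": joint torques, N m; "position": TCP position; "tcp_rot": TCP orientation; "force": force on the tool from outside, world axes, zero at the start; "moment": the same for the moment, N m; "opening": opening from 0.0 (shut) to 1.0 (fully open); "grasp_force": force on a finger pad.
Only numpy, scipy, OpenCV 4.12 (cv2) and the standard library are available. Lean on these libraries where they do the work, as an engineer would, in place of code of your own. Each camera call takes 0.05 s, during which the arm holds its last target. There are 200 camera calls.

## Task

Pick up the yellow slide carrier from the bench and hang it in the grey rinsing trough, in the free place between the green and the pink carrier, with both its end hooks over the trough's two long rims. Lower it in from above and let go only when it hangs (do not drop it), and do not shift the green and pink carriers.

Things in the scene. Friction and masses are not known exactly. Their poses are not given: they have to be found in the camera images.
- carrier_yellow: Yellow slide carrier, 150-250 g, standing on the bench (the blue twin is not wanted). Origin: under its body's centre; x from hook to hook, y thickness; half-turn symmetric. Body 84x30 mm, 42 high; two posts bear a crossbar 148x14 at z 66-74 mm; end lips 7 thick down to z 48 form the hooks (134 between lips). Grip: solid block 28 (x) x 14 (y) at mid-crossbar, z 74-120; hold it by its 28 mm.
- trough: Light grey open trough, empty, fixed. Origin: centre of underside. 114 (x) x 230 (y) mm outside, walls 5, rims at z 85 mm, inner floor at z 5. Carriers hang with their x along the trough's x, crossbar undersides on the two long rims: a hanging carrier's origin is 19 mm above the trough's, centred on the trough's y axis to 10 mm. The free place is midway between the two hanging carriers.
- hung_green: Slide carrier as carrier_yellow (same sizes, origin, axes) but green, loose, already hanging by its hooks on the trough's long rims on one side of the free place (which side varies); 94 to 120 mm between it and the other hanging one, centre to centre.
- hung_pink: Slide carrier as carrier_yellow (same sizes, origin, axes) but pink, loose, already hanging by its hooks on the trough's long rims on one side of the free place (which side varies); 94 to 120 mm between it and the other hanging one, centre to centre.
Not all that is in view belongs to the job. There is more than one size of the carrier_yellow; the job needs the middle-sized.

How it is judged (in metres and radians):
At the end, for the whole second after the job is handed in: Yellow carrier hangs released and at rest between the others: origin 14-24 mm above the trough's, within 15 mm of its centre line and 36 mm of mid-length, x within 15 deg of the trough's, upright within 8 deg; green and pink upright within 8 deg and moved under 12 mm (x of carrier_yellow in the frame of trough between -0.015 and 0.015 m and y of carrier_yellow in the frame of trough between -0.036 and 0.036 m and z of carrier_yellow in the frame of trough between 0.014 and 0.024 m and angle between the x axis of carrier_yellow and the x axis of trough, either way round below 0.26 rad and angle between each of carrier_yellow, hung_green, hung_pink's own z axis and vertical below 0.14 rad and linear speed of carrier_yellow below 0.02 m/s and contact force between carrier_yellow and the fingers below 0.1 N and distance of each of hung_green, hung_pink from where it was at the start of the episode below 0.012 m); the robot touches nothing.
It fails at once if the green or the pink carrier is shifted by more than 20 mm (distance of any of hung_green, hung_pink from where it was at the start of the episode above 0.02 m).
It fails at once if the yellow carrier is dropped (falls faster than 0.5 m/s, about 13 mm of free fall, out of the fingers) (linear speed of carrier_yellow above 0.5 m/s and contact force between carrier_yellow and the fingers below 0.05 N).
It also fails if it takes over 38 s, if anything falls off the work surface, if the arm or the gripper's body presses on something with over 40 N, if the wrist force passes 120 N, or if a joint passes its speed limit or range.

## Working session

There is one attempt and no reset: what is moved stays moved. The work goes in short steps, Python scripts to look and compute and a shell command to move; the robot and the scene stay as the last step left them, time stands still between calls to the robot, and variables do not carry over. Pictures are saved under pics/ and viewed, at most 10 in all, crops included, and the job is handed in when it is done.

```bash
mkdir -p pics
cat > h.py <<'E'
import numpy as np, cv2
from rig import bot, cams, models
def cloud(name, st=None):
    img,d=cams.capture(name); c=cams.calibration(name); K=c["mtx"]
    v,u=np.indices(d.shape); P=np.stack([(u-K[0][2])/K[0][0]*d,(v-K[1][2])/K[1][1]*d,d],-1)
    if name=="wrist":
        T=np.array(c["tool_from_camera"]); P=P@T[:3,:3].T+T[:3,3]
        P=P@np.array(st["tcp_rot"]).T+np.array(st["position"])
    else: P=(P-np.array(c["t"]))@np.array(c["R"])
    P[d==0]=np.nan
    return img,P
E
python3 - <<'E'
from h import *
out=[]
for n in ("top","scene"):
    img,P=cloud(n); np.save(f"{n}.npy",P); cv2.imwrite(f"pics/{n}1.png",img)
    for q in ("carrier_yellow","trough","hung_green","hung_pink"):
        for r in models.spot_in(q,n)[:4]:
            c,w=map(int,r["position"]); print(n,q,round(r["conf"],2),c,w,np.round(P[w,c],3))
print(bot.read_state()["tcp_rot"],bot.read_state()["time_s"])
E
```

```text
top carrier_yellow 0.96 467 184 [ 0.517 -0.376  0.057]
top carrier_yellow 0.87 399 268 [ 0.336 -0.201  0.155]
top carrier_yellow 0.73 409 170 [ 0.548 -0.242  0.08 ]
top trough 0.97 189 175 [0.56  0.264 0.001]
top hung_pink 0.77 171 177 [0.545 0.286 0.071]
scene carrier_yellow 0.96 310 137 [ 0.351 -0.211  0.064]
scene carrier_yellow 0.8 238 173 [ 0.555 -0.261  0.046]
scene carrier_yellow 0.71 219 146 [ 0.521 -0.394  0.027]
scene trough 0.56 403 315 [0.544 0.247 0.005]
scene hung_green 0.93 375 289 [0.578 0.19  0.091]
scene hung_pink 0.97 427 326 [0.569 0.297 0.092]
[[ 9.34912606e-01  3.54878033e-01 -2.13804412e-05]
 [ 3.54878033e-01 -9.34912597e-01  1.33189711e-04]
 [ 2.72772589e-05 -1.32108189e-04 -9.99999991e-01]] 0.5
```

View pics/top1.png

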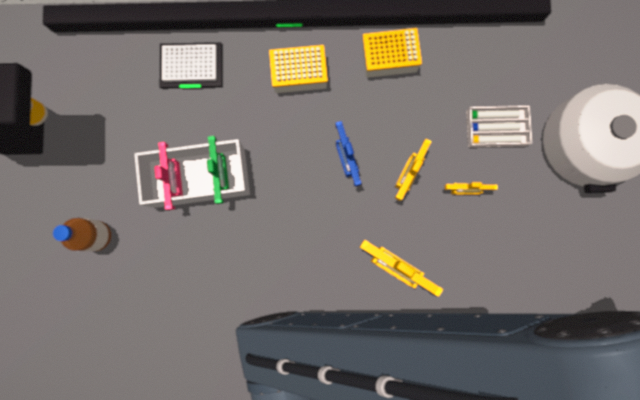

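View pics/scene1.png

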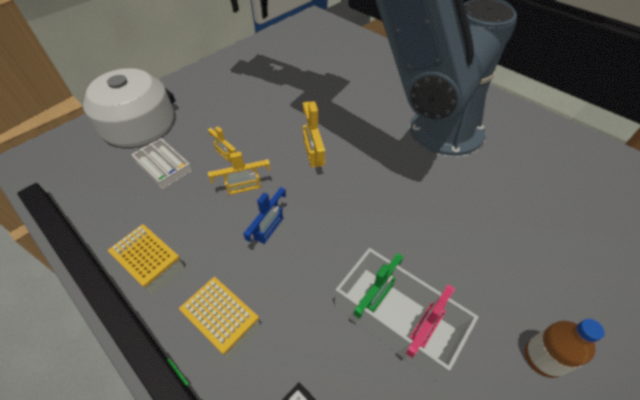

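The top view shows three yellow carriers: small at (470,188), middle at (413,170) and large at (400,268). The blue twin is at (348,153). The trough is at (190,173), with pink at (166,176) and green at (215,170). The middle-sized one is the target, so I'm measuring it and the hanging pair next.

Run:
```python
from h import *
P=np.load("top.npy"); S=np.load("scene.npy")
for n,P in (("top",P),("scene",S)):
  hsv=cv2.cvtColor(cv2.imread(f"pics/{n}1.png"),cv2.COLOR_BGR2HSV)
  for nm,h,c in (("mid",(18,32),(.55,-.25)),("small",(18,32),(.52,-.385)),("large",(18,32),(.345,-.21)),("green",(50,80),(.565,.19)),("pink",(165,178),(.56,.29))):
    m=(hsv[...,0]>=h[0])&(hsv[...,0]<=h[1])&(hsv[...,1]>120)&(np.hypot(P[...,0]-c[0],P[...,1]-c[1])<.085)&(P[...,2]>.02)
    Q=P[m]; z=Q[:,2]; top=np.percentile(z,99)
    off=.019 if nm in("green","pink") else 0
    b=Q[(z>.06+off)&(z<.08+off)]; g=Q[z>top-.012]
    (cx,cy),(w,l),a=cv2.minAreaRect((b[:,:2]*1000).astype(np.float32)); box=cv2.boxPoints(((cx,cy),(w,l),a))
    e=[box[1]-box[0],box[2]-box[1]]; e=max(e,key=np.linalg.norm)
    print(n,nm,"n",len(Q),"top",top.round(3),"bar c",round(cx),round(cy),"len",round(max(w,l)),"wid",round(min(w,l)),"ang",np.degrees(np.arctan2(e[1],e[0])).round(1),"grip",g.mean(0).round(3),"ext",np.round(np.ptp(g[:,:2],axis=0),3))
P=np.load("top.npy")
hsv=cv2.cvtColor(cv2.imread("pics/top1.png"),cv2.COLOR_BGR2HSV)
m=(abs(P[...,2]-.085)<.01)&(hsv[...,1]<60)&(abs(P[...,0]-.55)<.12)&(abs(P[...,1]-.25)<.16)
print("trough",m.sum(),cv2.minAreaRect((P[m][:,:2]*1000).astype(np.float32)))
```

```text
top mid n 637 top 0.121 bar c 551 -253 len 148 wid 15 ang -28.9 grip [ 0.551 -0.252  0.119] ext [0.027 0.022]
top small n 383 top 0.094 bar c 511 -380 len 96 wid 10 ang 87.5 grip [ 0.511 -0.384  0.09 ] ext [0.011 0.021]
top large n 1046 top 0.161 bar c 347 -196 len 135 wid 23 ang 55.9 grip [ 0.335 -0.213  0.157] ext [0.03  0.036]
top green n 567 top 0.141 bar c 557 185 len 148 wid 15 ang 5.7 grip [0.556 0.182 0.137] ext [0.027 0.011]
top pink n 767 top 0.141 bar c 548 293 len 146 wid 15 ang 7.1 grip [0.545 0.292 0.138] ext [0.026 0.016]
scene mid n 693 top 0.119 bar c 555 -252 len 148 wid 17 ang -28.3 grip [ 0.556 -0.249  0.115] ext [0.027 0.021]
scene small n 277 top 0.092 bar c 516 -383 len 21 wid 10 ang -85.2 grip [ 0.516 -0.381  0.088] ext [0.012 0.021]
scene large n 656 top 0.158 bar c 347 -214 len 98 wid 7 ang 56.1 grip [ 0.341 -0.209  0.154] ext [0.03  0.037]
scene green n 750 top 0.139 bar c 561 186 len 148 wid 14 ang 6.1 grip [0.562 0.188 0.137] ext [0.028 0.014]
scene pink n 922 top 0.14 bar c 549 294 len 148 wid 14 ang 6.5 grip [0.551 0.295 0.137] ext [0.028 0.015]
trough 905 ((554.4959106445312, 243.2145538330078), (116.24073791503906, 231.3391571044922), 6.619636058807373)
```

```bash
python3 -m handwheel '[[0.028,0.028,0,0,0,0.06],[0.056,0.056,0,0,0,0.12],[0.084,0.084,0,0,0,0.18],[0.112,0.112,0,0,0,0.24],[0.14,0.14,0,0,0,0.3],[0.168,0.168,0,0,0,0.354],[0.196,0.196,0,0,0,0.354],[0.224,0.224,0,0,0,0.354]]' 1
python3 -m handwheel '[[0.028,0.028,-0.01,0,0,0],[0.056,0.056,-0.02,0,0,0],[0.08,0.08,-0.03,0,0,0],[0.1,0.1,-0.03,0,0,0],[0.107,0.107,-0.03,0,0,0],[0.107,0.107,-0.03,0,0,0],[0.107,0.107,-0.03,0,0,0],[0.107,0.107,-0.03,0,0,0]]' 1
cat > w.py <<'E'
from h import *
import sys
st=bot.read_state(); img,P=cloud("wrist",st); cv2.imwrite(f"pics/{sys.argv[1]}.png",img)
R=np.array(st["tcp_rot"]); print("tcp",np.round(st["position"],4),"yang",np.degrees(np.arctan2(R[1,1],R[0,1])).round(1))
hsv=cv2.cvtColor(img,cv2.COLOR_BGR2HSV)
for nm,h,o in (("yellow",(18,32),float(sys.argv[2])),("green",(50,80),.019),("pink",(165,178),.019)):
    m=(hsv[...,0]>=h[0])&(hsv[...,0]<=h[1])&(hsv[...,1]>110)
    for part,a,b in (("bar",.064,.080),("grip",.112,.126)):
        k=m&(P[...,2]>a+o)&(P[...,2]<b+o); n,l,s,_=cv2.connectedComponentsWithStats(k.astype(np.uint8))
        Q=P[k]
        if len(Q)>40: print(nm,part,len(Q),"z",np.median(Q[:,2]).round(3),[np.round(x,1) for x in cv2.minAreaRect((Q[:,:2]*1000).astype(np.float32))])
E
python3 w.py w1 0
```

```text
time_s: 1.17
position: [0.447, -0.3588, 0.2478]
tcp_rot: [[0.479, 0.878, 0.0], [0.878, -0.479, -0.0], [-0.0, 0.0, -1.0]]
force: [0.5, -1.2, 0.9]
opening: 0.997
grasp_force: 0.0
time_s: 1.83
position: [0.5521, -0.2545, 0.2178]
tcp_rot: [[0.48, 0.877, -0.0], [0.877, -0.48, -0.001], [-0.001, 0.0, -1.0]]
force: [-0.4, -0.4, 0.4]
opening: 1.002
grasp_force: 0.0
tcp [ 0.5521 -0.2545  0.2178] yang -28.7
yellow bar 2864 z 0.073 [array([ 580.9, -299. ]), array([220.3, 493.1]), np.float64(74.5)]
yellow grip 638 z 0.119 [array([ 553.5, -254.9]), array([13.3, 27.3]), np.float64(60.6)]
```

View pics/w1.png

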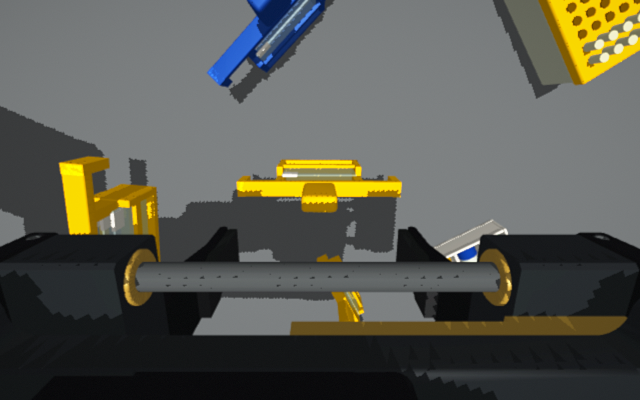

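The wrist view shows the middle-sized carrier centred and square to the jaws, with its grip at (320,195) and its bar spanning columns 236–402. The grip measures 13x27 mm with its top at z 0.119, which matches the given sizes. I'm lowering, gripping, then lifting slightly.

```bash
python3 -m handwheel '[[0.001,0,-0.025,0,0,0],[0.001,0,-0.05,0,0,0],[0.001,0,-0.075,0,0,0],[0.001,0,-0.095,0,0,0],[0.001,0,-0.105,0,0,0],[0.001,0,-0.11,0,0,0],[0.001,0,-0.11,0,0,0],[0.001,0,-0.11,0,0,0]]' 1
python3 -m handwheel '[[0,0,0,0,0,0],[0,0,0,0,0,0],[0,0,0,0,0,0],[0,0,0,0,0,0],[0,0,0,0,0,0],[0,0,0,0,0,0],[0,0,0,0,0,0],[0,0,0,0,0,0]]' -1
```

```text
time_s: 2.55
position: [0.5541, -0.2542, 0.1084]
tcp_rot: [[0.48, 0.877, 0.001], [0.877, -0.48, -0.001], [-0.0, 0.002, -1.0]]
force: [0.1, 0.8, -0.4]
opening: 1.001
grasp_force: 0.0
time_s: 3.22
position: [0.5538, -0.2532, 0.1075]
tcp_rot: [[0.479, 0.878, -0.0], [0.878, -0.479, 0.0], [-0.0, -0.0, -1.0]]
force: [0.7, -0.1, 0.2]
opening: 0.478
grasp_force: 0.0
```

```bash
python3 -m handwheel '[[0,0,0,0,0,0],[0,0,0,0,0,0],[0,0,0,0,0,0],[0,0,0,0,0,0],[0,0,0,0,0,0],[0,0,0,0,0,0],[0,0,0,0,0,0],[0,0,0,0,0,0]]' -1
```

```text
time_s: 3.88
position: [0.5538, -0.2533, 0.1075]
tcp_rot: [[0.479, 0.878, -0.0], [0.878, -0.479, 0.0], [0.0, -0.0, -1.0]]
force: [-0.5, -0.1, -0.0]
opening: 0.316
grasp_force: 30.0
```

```bash
python3 -m handwheel '[[0,0,0.01,0,0,0],[0,0,0.03,0,0,0],[0,0,0.06,0,0,0],[0,0,0.09,0,0,0],[0,0,0.12,0,0,0],[0,0,0.145,0,0,0],[0,0,0.16,0,0,0],[0,0,0.17,0,0,0]]'
python3 -m handwheel '[[0,0.01,0.002,0,0,0.02],[0,0.03,0.002,0,0,0.06],[0,0.06,0.002,0,0,0.1],[0,0.095,0.002,0,0,0.14],[0,0.13,0.002,0,0,0.18],[0,0.165,0.002,0,0,0.22],[0,0.2,0.002,0,0,0.26],[0,0.235,0.002,0,0,0.3]]'
python3 -m handwheel '[[0,0.035,0,0,0,0.006],[0,0.07,0,0,0,0.006],[0,0.105,0,0,0,0.006],[0,0.14,0,0,0,0.006],[0,0.175,0,0,0,0.006],[0,0.21,0,0,0,0.006],[0,0.235,0,0,0,0.006],[0,0.25,0,0,0,0.006]]'
python3 -m handwheel '[[0,0.006,0,0,0,0],[0,0.008,0,0,0,0],[0,0.008,0,0,0,0],[0,0.008,0,0,0,0],[0,0.008,0,0,0,0],[0,0.008,0,0,0,0],[0,0.008,0,0,0,0],[0,0.008,0,0,0,0]]'
python3 w.py w2 0.17
python3 - <<'E'
from h import *
# top view of held carrier and hung ones
img,P=cloud("top"); cv2.imwrite("pics/top2.png",img)
hsv=cv2.cvtColor(img,cv2.COLOR_BGR2HSV)
for nm,h,lo,hi in (("yellow",(18,32),.2,.27),("green",(50,80),.085,.1),("pink",(165,178),.085,.1)):
    m=(hsv[...,0]>=h[0])&(hsv[...,0]<=h[1])&(hsv[...,1]>110)&(P[...,2]>lo)&(P[...,2]<hi)&(P[...,1]>.1)
    if m.sum()>20: print(nm,m.sum(),np.median(P[m][:,2]).round(3),cv2.minAreaRect((P[m][:,:2]*1000).astype(np.float32)))
E
```

```text
time_s: 4.55
position: [0.5543, -0.2535, 0.2807]
tcp_rot: [[0.479, 0.878, 0.003], [0.878, -0.479, -0.002], [-0.0, 0.004, -1.0]]
force: [0.8, 0.3, -1.4]
opening: 0.319
grasp_force: 30.0
time_s: 5.22
position: [0.5527, -0.0165, 0.2791]
tcp_rot: [[-0.103, 0.995, -0.002], [0.995, 0.103, 0.001], [0.001, -0.002, -1.0]]
force: [1.5, -0.5, -1.4]
opening: 0.32
grasp_force: 30.0
time_s: 5.88
position: [0.5525, 0.2348, 0.279]
tcp_rot: [[-0.114, 0.993, -0.002], [0.993, 0.114, 0.001], [0.001, -0.002, -1.0]]
force: [0.2, 0.3, -2.5]
opening: 0.32
grasp_force: 30.0
time_s: 6.55
position: [0.554, 0.2391, 0.2796]
tcp_rot: [[-0.111, 0.994, 0.0], [0.994, 0.111, -0.0], [-0.0, 0.0, -1.0]]
force: [-0.1, 0.0, -2.1]
opening: 0.321
grasp_force: 30.1
tcp [0.554  0.2391 0.2796] yang 6.4
yellow bar 2589 z 0.245 [array([553.4, 237.5]), array([148.1,  14.9]), np.float64(6.4)]
yellow grip 327 z 0.291 [array([553.4, 240.4]), array([51.8, 19.2]), np.float64(6.6)]
pink bar 1622 z 0.092 [array([547.7, 291.9]), array([147.9,  13.5]), np.float64(6.4)]
pink grip 514 z 0.138 [array([547.9, 291.9]), array([27.6, 12.8]), np.float64(6.4)]
yellow 244 0.213 ((537.1494140625, 231.58628845214844), (114.71707153320312, 20.984466552734375), 3.7367618083953857)
green 322 0.093 ((556.9089965820312, 184.40133666992188), (147.4951171875, 13.302722930908203), 6.341497898101807)
pink 57 0.093 ((480.89361572265625, 285.9875793457031), (17.998519897460938, 15.147045135498047), 10.613632202148438)
```

View pics/w2.png

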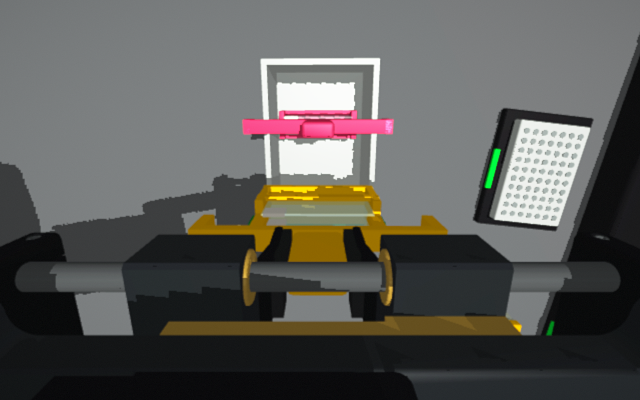

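The wrist view shows the yellow bar at row 225, parallel to the pink one (row 127) and centred over the trough. It measures (553, 238), and the target is about (554.5, 238), so I'm lowering.

```bash
python3 -m handwheel '[[0.001,0,-0.015,0,0,0],[0.001,0,-0.035,0,0,0],[0.001,0,-0.055,0,0,0],[0.001,0,-0.075,0,0,0],[0.001,0,-0.095,0,0,0],[0.001,0,-0.11,0,0,0],[0.001,0,-0.12,0,0,0],[0.001,0,-0.12,0,0,0]]'
python3 w.py w3 0.05
python3 -m handwheel '[[0,0,-0.005,0,0,0],[0,0,-0.01,0,0,0],[0,0,-0.015,0,0,0],[0,0,-0.02,0,0,0],[0,0,-0.024,0,0,0],[0,0,-0.027,0,0,0],[0,0,-0.027,0,0,0],[0,0,-0.027,0,0,0]]'
```

```text
time_s: 7.32
position: [0.5535, 0.2393, 0.1573]
tcp_rot: [[-0.112, 0.994, -0.005], [0.994, 0.112, -0.001], [-0.001, -0.005, -1.0]]
force: [0.4, -0.3, -2.2]
opening: 0.318
grasp_force: 30.1
tcp [0.5535 0.2393 0.1573] yang 6.4
yellow bar 2583 z 0.123 [array([552.8, 237.9]), array([148.3,  14.5]), np.float64(6.2)]
yellow grip 220 z 0.169 [array([552.9, 240.4]), array([51.5, 19.1]), np.float64(6.2)]
green bar 152 z 0.092 [array([559.2, 180.5]), array([43.9,  9.4]), np.float64(7.6)]
pink bar 4266 z 0.092 [array([547.7, 291.7]), array([148.5,  14.3]), np.float64(6.5)]
pink grip 1580 z 0.138 [array([547.7, 292.1]), array([28.1, 13.5]), np.float64(6.5)]
time_s: 8.03
position: [0.5547, 0.2397, 0.1323]
tcp_rot: [[-0.112, 0.994, -0.0], [0.994, 0.112, -0.0], [-0.0, -0.0, -1.0]]
force: [1.1, -0.2, -1.7]
opening: 0.324
grasp_force: 30.0
```

```bash
python3 -m handwheel '[[0,0,-0.001,0,0,0],[0,0,-0.002,0,0,0],[0,0,-0.003,0,0,0],[0,0,-0.004,0,0,0],[0,0,-0.005,0,0,0],[0,0,-0.005,0,0,0],[0,0,-0.005,0,0,0],[0,0,-0.005,0,0,0]]'
```

```text
time_s: 8.7
position: [0.5548, 0.2397, 0.1276]
tcp_rot: [[-0.112, 0.994, 0.0], [0.994, 0.112, 0.0], [0.0, 0.0, -1.0]]
force: [0.4, 0.0, -1.8]
opening: 0.323
grasp_force: 30.1
```

```bash
python3 -m handwheel '[[0,0,-0.0005,0,0,0],[0,0,-0.001,0,0,0],[0,0,-0.0015,0,0,0],[0,0,-0.002,0,0,0],[0,0,-0.002,0,0,0],[0,0,-0.002,0,0,0],[0,0,-0.002,0,0,0],[0,0,-0.002,0,0,0]]'; python3 w.py w4 0.019
```

```text
time_s: 9.37
position: [0.555, 0.2397, 0.1263]
tcp_rot: [[-0.112, 0.994, 0.0], [0.994, 0.112, 0.0], [0.0, 0.001, -1.0]]
force: [-0.8, 0.1, 6.7]
opening: 0.32
grasp_force: 30.0
tcp [0.555  0.2397 0.1263] yang 6.4
yellow bar 2576 z 0.092 [array([554.6, 238.5]), array([148.4,  14.1]), np.float64(6.3)]
yellow grip 229 z 0.138 [array([554.5, 240.9]), array([52., 19.]), np.float64(6.3)]
green bar 1028 z 0.092 [array([560.3, 188.2]), array([55.1,  7.3]), np.float64(5.5)]
pink bar 6057 z 0.092 [array([547.7, 291.7]), array([148.7,  14.2]), np.float64(6.5)]
pink grip 2349 z 0.138 [array([547.7, 292.3]), array([28.1, 13.2]), np.float64(6.9)]
```

View pics/w4.png

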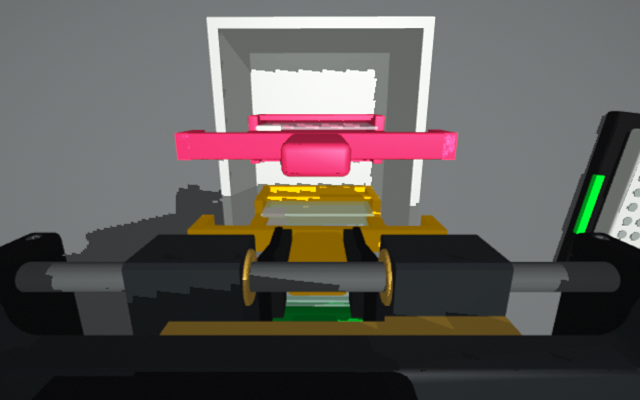

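The bar sits at z 0.092, level with the pink and green bars, and the rims push back with about 7 N, so it is hanging. The image shows the yellow bar across both rims, near (215,225) and (420,225). I'm releasing and going straight up.

```bash
python3 -m handwheel '[[0,0,0,0,0,0],[0,0,0,0,0,0],[0,0,0,0,0,0],[0,0,0,0,0,0],[0,0,0,0,0,0],[0,0,0,0,0,0],[0,0,0,0,0,0],[0,0,0,0,0,0]]' 0.4
python3 -m handwheel '[[0,0,0.005,0,0,0],[0,0,0.015,0,0,0],[0,0,0.03,0,0,0],[0,0,0.05,0,0,0],[0,0,0.075,0,0,0],[0,0,0.1,0,0,0],[0,0,0.12,0,0,0],[0,0,0.13,0,0,0]]'
python3 -m handwheel '[[0,-0.01,0.01,0,0,0],[0,-0.03,0.01,0,0,0],[0,-0.06,0.01,0,0,0],[0,-0.09,0.01,0,0,0],[0,-0.12,0.01,0,0,0],[0,-0.14,0.01,0,0,0],[0,-0.15,0.01,0,0,0],[0,-0.15,0.01,0,0,0]]'
python3 w.py w5 0.019
```

```text
time_s: 10.08
position: [0.5548, 0.2397, 0.1255]
tcp_rot: [[-0.112, 0.994, -0.0], [0.994, 0.112, 0.0], [0.0, -0.0, -1.0]]
force: [0.5, 0.9, -0.2]
opening: 0.692
grasp_force: 0.0
time_s: 10.75
position: [0.5563, 0.2401, 0.2597]
tcp_rot: [[-0.112, 0.994, 0.006], [0.994, 0.112, 0.001], [0.001, 0.006, -1.0]]
force: [0.9, 0.5, 0.1]
opening: 0.699
grasp_force: 0.0
time_s: 11.42
position: [0.5545, 0.0874, 0.2651]
tcp_rot: [[-0.108, 0.994, -0.001], [0.994, 0.108, -0.0], [-0.0, -0.001, -1.0]]
force: [0.2, -0.1, 0.3]
opening: 0.699
grasp_force: 0.0
tcp [0.5545 0.0874 0.2651] yang 6.2
yellow bar 2841 z 0.092 [array([554.5, 237.5]), array([148. ,  14.4]), np.float64(6.3)]
yellow grip 364 z 0.137 [array([554.7, 233.1]), array([27.3,  5.6]), np.float64(5.0)]
green bar 2084 z 0.092 [array([558.7, 182.9]), array([148. ,  13.7]), np.float64(6.2)]
green grip 664 z 0.138 [array([558.9, 182.7]), array([27.4, 13.2]), np.float64(6.0)]
```

View pics/w5.png

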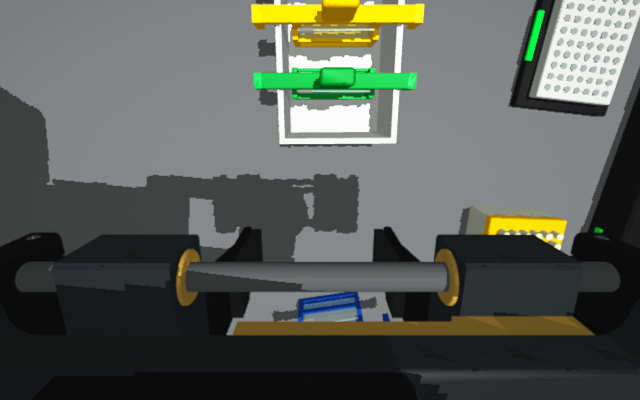

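The yellow carrier hangs level over both rims at (337,14). Green at (336,80) hasn't moved, and the robot is clear.

```bash
python3 -c "
from rig import bot
print(bot.hand_in())"
```

```text
the job is handed in; nothing more can be done
None
```

The middle-sized yellow carrier is released and hanging on both trough rims between the green and pink carriers, which did not shift in my measurements. The job is handed in, but no verdict came back.

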